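# Stack the tasting tower and scan the tray

### The arm

A 6-joint arm with a two-finger parallel gripper is mounted at the origin on the work surface. World frame = base frame: x ahead of the robot, y to its left, z up, the work surface at z = 0. Lengths are in m, angles in rad, forces in N, time in s.
With the tool pointing down it reaches from about 0.275 to 0.85 m from the base axis. Payload 19 kg.
Tool frame: the origin (TCP) lies on the centre line of the jaws, within the pads' length; the fingertips stand 22 mm ahead of it and the grasp point (between the pads) lies 3 mm ahead of it (r.tcp_to_tips is the distance from the TCP to the fingertips, in m); z points along the fingers, y is the direction in which the jaws open and shut (so a half turn about z gives the same grasp; the last joint's range is limited). The gripper opens to 85 mm and grips with 20 to 120 N. Pads are 22 mm wide; open, the fingers measure 114 mm over their backs; the gripper's body (76 mm by 85 mm) begins 54 mm behind the grasp point. The pads swing forward as they close: fully open they stand 13 mm farther back than shut.
Start: joints at [-0.134, 0.15, 1.437, -0, 1.554, -0.134], TCP at [0.575, -0, 0.253] pointing down, gripper open.
Joint ranges: [-2.8, 2.8], [-0.68, 2.1], [0.12, 2.68], [-1.39, 4.53], [0.16, 2.79], [-2.81, 2.81]. Speed limits (rad/s): [1.89, 1.89, 2.22, 3.01, 3.01, 3.01].

### API

Orientations are given as [roll, pitch, yaw] about the fixed x, y, z axes, in that order (R = Rz(yaw) Ry(pitch) Rx(roll)).
In Python, from plant import r gives the robot as it stands. Calls block until the motion is done:
- r.move_pose(position, orientation): joint-space move of the TCP to a pose.
- r.move_straight(position, rotation=None, vel=0.15, threshold=None): straight line of the TCP; rotation=None keeps the orientation; vel is the mean speed in m/s. With threshold (N) it stops when the force on the tool has changed by that much, and returns True; else False.
- r.move_joints(angles): joint-space move.
- r.set_gripper(opening, grip_force=None): opening from 0.0 (shut) to 1.0 (fully open); grip_force is the grip in N (None keeps the last); returns when the fingers have stopped.
- r.hold(seconds).
- r.ik(position, orientation): joint angles nearest the present ones, or None.
- r.get_obs(): the state.
- r.camera(name): name is "scene" or "side" or "wrist"; returns a dict with "frame" (420x560x3 uint8, blue, green, red), "z_map" (420x560 float32, m along the optical axis (not along the pixel's ray), 0 where there is no reading), "vfov" (degrees; the focal length in pixels is half the picture's height over the tangent of half this angle, whatever the lens; pixels are square), "cx", "cy" (the principal point, pixels), "rvec" (rotation vector, rad) and "tvec" (3), from world to camera coordinates, as OpenCV has them; the wrist camera has in their place "mount" (4x4, takes a point from camera to tool coordinates, whose origin is the TCP and whose axes are the flange's). Camera axes: x right, y down, z forward; pixel columns grow to the right and rows downward; lengths in m; the calibration is good to about 2 mm. A picture is of the moment at which its call begins: read the wrist's pose just before it.
A pose or a line that the arm cannot do raises r.MotionError and nothing moves.
- r.job_done(): hands the job in, once; it reports no verdict.
The state is a dict: "t": time; "joint_pos": joint angles; "qvel": joint speeds; "effort": joint torques, N m; "tcp_pos": TCP position; "ee_rot": TCP orientation; "contact_force": force on the tool from outside, world axes, zero at the start; "ft_torque": the same for the moment, N m; "finger_gap": opening from 0.0 (shut) to 1.0 (fully open).
Only numpy, scipy, OpenCV 4.12 (cv2) and the standard library are available. Lean on these libraries where they do the work, as an engineer would, in place of code of your own. Each camera call takes 0.05 s, during which the arm holds its last target. There are 200 camera calls.

### The job

Finish the tasting tower on the white plate: lay the two cocoa bars crosswise over the pair of pale bars, side by side and evenly about 6 cm apart, then lay the spare pale bar from the blue board crosswise over the middle of the two cocoa bars; set the bars down, do not drop them, and do not shift the bars already there. Once the tower stands, pick up the code reader by its grip, hold it steady for a second pointing straight down at the middle of the tray's striped label from about 7 cm above, and stand it back in the middle of its charging pad. Leave the red fruit bar and everything else where they are.

Things in the scene. Friction and masses are not known exactly. Their poses are not given: they have to be found in the camera images.
- plate: round flat white serving plate, 160 mm across, 8 mm thick, fixed on the light grey tray; origin at the centre of its underside (top at z +8 mm); its x axis runs along the two pale bars already lying on it, which lie at y +30 and -30 mm
- base_a: pale oat bar, first layer, already lying on the plate, 110 x 22 x 16 mm (x along its length, z up); origin at the centre of its underside
- base_b: pale oat bar, first layer, already lying on the plate, parallel to the other, centres 60 mm apart, 110 x 22 x 16 mm (x along its length, z up); origin at the centre of its underside
- cocoa_a: dark brown cocoa oat bar lying on the blue supply board (6 mm thick), for the second layer, 110 x 22 x 16 mm (x along its length, z up); origin at the centre of its underside
- cocoa_b: the other dark brown cocoa oat bar on the blue supply board, for the second layer, 110 x 22 x 16 mm (x along its length, z up); origin at the centre of its underside
- pale_top: the pale oat bar on the blue supply board, for the top, 110 x 22 x 16 mm (x along its length, z up); origin at the centre of its underside
- label: white card 50 x 70 mm (x, y), 2 mm thick, with black code stripes, fixed flat on the light grey tray; origin at the centre of its underside
- reader: hand-held code reader standing upright on its pad: yellow head 56 x 50 x 35 mm with the reading window in its underside, above it a black grip 30 x 28 mm (x, y) from 35 to 110 mm up; origin at the centre of its underside, which is the window; it reads straight down along -z
- reader_grip (a point): centre of the reader's grip, 82 mm above its underside; 28 mm wide along the reader's y
- pad: black charging pad 90 x 90 x 10 mm, fixed to the table; origin at the centre of its underside
- tray: grey serving tray 300 x 380 mm (x, y), floor 4 mm thick, rim 12 mm high, fixed; origin at the centre of its underside
- board: blue supply board 150 x 280 x 6 mm (x, y, z), fixed; origin at the centre of its underside; four bars lie on it side by side, 72 mm apart, roughly along its x
- fruit: red fruit bar on the supply board, not wanted now, 110 x 22 x 16 mm (x along its length, z up); origin at the centre of its underside
- cup: white water cup on the tray, 68 mm across, 85 mm high; origin at the centre of its underside
- spoon: steel spoon 140 mm long on the tray, along its own x
- pen: blue pen 140 mm long, 11 mm thick, on the paper form at the robot's left
- pot_0: closed sample pot 48 mm across, 31 mm high, standing beyond the charging pad; origin at the centre of its underside
- pot_1: closed sample pot 48 mm across, 31 mm high, standing beyond the charging pad; origin at the centre of its underside
- pot_2: closed sample pot 48 mm across, 31 mm high, standing beyond the charging pad; origin at the centre of its underside

How it is judged:
On the way, in this order (a step that is already met when the one before it is completed fails the run):
1. both cocoa bars lie crosswise on the pale pair, released (z of cocoa_a in the frame of plate between 0.02 and 0.028 m and angle between the x axis of each of cocoa_a, cocoa_b and the y axis of plate, either way round below 0.2 rad and contact force between each of cocoa_a, cocoa_b and the fingers below 0.1 N and linear speed of each of cocoa_a, cocoa_b below 0.03 m/s and y of cocoa_a in the frame of plate between -0.018 and 0.018 m and z of cocoa_b in the frame of plate between 0.02 and 0.028 m and y of cocoa_b in the frame of plate between -0.018 and 0.018 m and ((x of cocoa_a in the frame of plate between 0.018 and 0.052 m and x of cocoa_b in the frame of plate between -0.052 and -0.018 m) or (x of cocoa_a in the frame of plate between -0.052 and -0.018 m and x of cocoa_b in the frame of plate between 0.018 and 0.052 m))), for 0.2 s.
2. the spare pale bar lies crosswise on the middle of the cocoa bars, released (all of step 1 and z of pale_top in the frame of plate between 0.036 and 0.044 m and angle between the x axis of pale_top and the x axis of plate, either way round below 0.2 rad and contact force between pale_top and the fingers below 0.1 N and linear speed of pale_top below 0.03 m/s and y of pale_top in the frame of plate between -0.018 and 0.018 m and x of pale_top in the frame of plate between -0.022 and 0.022 m), for 0.2 s.
3. the reader, held by the fingers, points straight down at the middle of the label, steady (horizontal distance between reader and label below 0.018 m and z of reader in the frame of label between 0.03 and 0.13 m and angle between reader's own z axis and vertical below 0.2 rad and linear speed of reader below 0.04 m/s and angular speed of reader below 0.3 rad/s and contact force between reader and the fingers above 0.5 N), for 0.8 s.
At the end, for the whole second after the job is handed in: Cocoa bars flat on the pale pair, square to 0.2 rad, one each side of its middle at 18-52 mm, lengthwise within 18 mm; spare pale bar flat across both, along the pair to 0.2 rad, centred to 18 mm (22 lengthwise); pair moved < 20 mm; reader upright within 30 mm of pad centre; all released, at rest (all of step 2 and distance of each of base_a, base_b from where it was at the start of the episode below 0.02 m and horizontal distance between reader and pad below 0.03 m and z of reader in the frame of pad between 0.006 and 0.014 m and angle between reader's own z axis and vertical below 0.1 rad and linear speed of reader below 0.03 m/s and contact force between reader and the fingers below 0.1 N); the robot touches nothing.
It fails at once if a bystander (fruit bar, cup, spoon, pen, sample pot) is moved by more than 30 mm (distance of any of fruit, cup, spoon, pen, pot_0, pot_1, pot_2 from where it was at the start of the episode above 0.03 m).
It fails at once if a bar or the reader is dropped (moves faster than 0.6 m/s out of the fingers) ((contact force between cocoa_a and the fingers below 0.05 N and linear speed of cocoa_a above 0.6 m/s) or (contact force between cocoa_b and the fingers below 0.05 N and linear speed of cocoa_b above 0.6 m/s) or (contact force between pale_top and the fingers below 0.05 N and linear speed of pale_top above 0.6 m/s) or (contact force between reader and the fingers below 0.05 N and linear speed of reader above 0.6 m/s)).
It also fails if it takes over 72 s, if anything falls off the work surface, if the arm or the gripper's body presses on something with over 40 N, if the wrist force passes 120 N, or if a joint passes its speed limit or range.

## Working session

There is one attempt and no reset: what is moved stays moved. The work goes in short steps, each a Python script; the robot and the scene stay as the last script left them, time stands still between calls to the robot, and variables do not carry over. Pictures are saved under pics/ and viewed, about 8 in all and at most 12, crops included, and the job is handed in when it is done.

```bash
ls; mkdir -p pics; cat > h.py <<'E'
import numpy as np, cv2
from plant import r
from scipy.spatial.transform import Rotation as R
def cam(name):
    o=r.get_obs(); c=r.camera(name); h=c["frame"].shape[0]
    f=h/2/np.tan(np.radians(c["vfov"])/2); c["K"]=np.array([[f,0,c["cx"]],[0,f,c["cy"]],[0,0,1]])
    if "mount" in c:
        T=np.eye(4); T[:3,:3]=R.from_euler("xyz",o["ee_rot"]).as_matrix(); T[:3,3]=o["tcp_pos"]; c["T"]=T@c["mount"]
    else:
        M=np.eye(4); M[:3,:3]=cv2.Rodrigues(np.array(c["rvec"],float))[0]; M[:3,3]=np.ravel(c["tvec"]); c["T"]=np.linalg.inv(M)
    return c
def cloud(c):
    z=c["z_map"]; v,u=np.mgrid[:z.shape[0],:z.shape[1]]; K=c["K"]
    P=np.stack([(u-K[0,2])/K[0,0]*z,(v-K[1,2])/K[1,1]*z,z],-1)@c["T"][:3,:3].T+c["T"][:3,3]
    P[z<=0]=np.nan; return P
def on_plane(c,u,v,z):
    d=c["T"][:3,:3]@np.linalg.solve(c["K"],[u,v,1]); o=c["T"][:3,3]; return o+d*(z-o[2])/d[2]
E
python3 - <<'E'
from h import *
import pickle
o=r.get_obs(); print({k:np.round(v,3) for k,v in o.items()}, r.tcp_to_tips)
for n in ["scene","side","wrist"]:
    c=cam(n); print(n,c["K"].round(1).tolist(),c["T"].round(3).tolist(), [k for k in c])
    cv2.imwrite(f"pics/{n}0.png",c["frame"]); pickle.dump(c,open(f"{n}0.pkl","wb"))
E
```

```text
pics
{'t': np.float64(0.0), 'joint_pos': array([-0.134,  0.151,  1.438, -0.   ,  1.554, -0.134]), 'qvel': array([-0.001,  0.001, -0.001, -0.001,  0.001, -0.001]), 'effort': array([ 0.0000e+00, -7.1306e+01, -5.7086e+01, -0.0000e+00,  9.0000e-03,
        0.0000e+00]), 'tcp_pos': array([0.575, 0.   , 0.253]), 'ee_rot': array([-3.14 , -0.   ,  1.571]), 'contact_force': array([ 0.069, -0.035,  0.392]), 'ft_torque': array([-0.038, -0.032,  0.018]), 'finger_gap': np.float64(0.999)} 0.022
scene [[543.3, 0.0, 281.6], [0.0, 543.3, 211.9], [0.0, 0.0, 1.0]] [[0.589, 0.525, -0.614, 1.342], [0.808, -0.399, 0.434, -0.579], [-0.017, -0.751, -0.66, 0.963], [0.0, 0.0, 0.0, 1.0]] ['frame', 'z_map', 'vfov', 'cx', 'cy', 'rvec', 'tvec', 'K', 'T']
side [[482.3, 0.0, 276.5], [0.0, 482.3, 210.5], [0.0, 0.0, 1.0]] [[-0.906, -0.252, 0.339, 0.125], [-0.422, 0.514, -0.747, 0.855], [0.014, -0.82, -0.572, 0.734], [0.0, 0.0, 0.0, 1.0]] ['frame', 'z_map', 'vfov', 'cx', 'cy', 'rvec', 'tvec', 'K', 'T']
wrist [[312.6, 0.0, 279.3], [0.0, 312.6, 205.5], [0.0, 0.0, 1.0]] [[1.0, 0.001, -0.001, 0.575], [0.0, -0.955, -0.298, 0.077], [-0.002, 0.298, -0.955, 0.374], [0.0, 0.0, 0.0, 1.0]] ['frame', 'z_map', 'vfov', 'cx', 'cy', 'mount', 'K', 'T']
```

```bash
python3 - <<'E'
import cv2,numpy as np
a=[cv2.imread(f"pics/{n}0.png") for n in ["scene","side"]]
cv2.imwrite("pics/both.png",cv2.resize(np.hstack(a),(800,300),interpolation=cv2.INTER_AREA))
E
```

```text
(no output)
```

View pics/scene0.png

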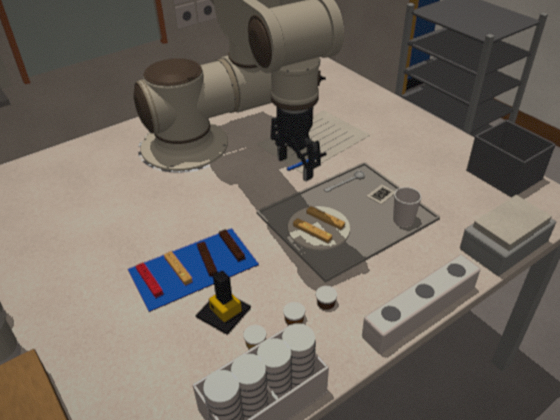

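View pics/side0.png

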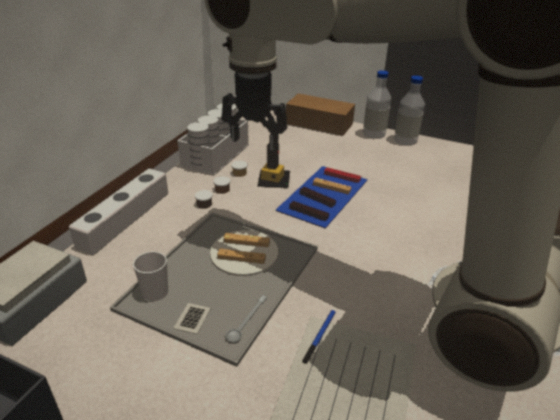

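Scene view: the board carries red (150,280), pale (178,268) and two cocoa bars (207,258), (232,245). The plate pair is at (320,227), the label at (381,194), the reader at (224,300), and pots at (255,337), (294,314) and (327,297). The side view agrees. Next step is to measure with both fixed cameras.

```bash
cat >> h.py <<'E'
def fit(P,img,m,name,zr=4):
    """cluster mask m: median top z and min-area rect in world xy"""
    n,l,s,_=cv2.connectedComponentsWithStats(m.astype(np.uint8))
    for i in range(1,n):
        if s[i,4]<60: continue
        q=P[l==i]; q=q[np.isfinite(q[:,0])]
        if len(q)<40: continue
        top=np.percentile(q[:,2],95); q2=q[q[:,2]>top-.007]
        (c,d,a)=cv2.minAreaRect((q2[:,:2]*1000).astype(np.float32))
        if d[0]<d[1]: a+=90
        a=(a+90)%180-90
        print(name,"px",s[i,:4],"n",len(q),"z95 %.1f zmed %.1f"%(top*1000,np.median(q2[:,2])*1000),"c",np.round(c,1),"LxW",np.round(sorted(d)[::-1],1),"ang %.1f"%a)
def masks(img):
    H=cv2.cvtColor(cv2.GaussianBlur(img,(3,3),0),cv2.COLOR_BGR2HSV).astype(int); h,s,v=H[...,0],H[...,1],H[...,2]
    return dict(blue=(h>105)&(h<130)&(s>150),orange=(h>8)&(h<24)&(s>110)&(v>90),yellow=(h>=22)&(h<32)&(s>150)&(v>80),red=((h>172)|(h<6))&(s>150)&(v>70),dark=(v<60))
E
cat > m.py <<'E'
from h import *
import pickle
for n in ["scene","side","wrist"]:
    c=pickle.load(open(f"{n}0.pkl","rb")); P=cloud(c); print("--",n)
    W=np.isfinite(P[...,0])&(P[...,0]>.25)&(P[...,0]<.9)&(abs(P[...,1])<.5)&(P[...,2]<.16)
    for k,m in masks(c["frame"]).items(): fit(P,c["frame"],m&W,k)
for (u,v) in [(381,194),(320,227),(360,168),(437,214),(330,275),(260,214),(345,182),(407,193),(222,275),(223,320),(407,215),(255,330),(294,308),(327,292)]:
    c=pickle.load(open("scene0.pkl","rb")); print((u,v),cloud(c)[v,u].round(4))
E
python3 m.py
```

```text
-- scene
blue px [204 230  53  47] n 1123 z95 10.9 zmed 7.2 c [ 543.8 -157. ] LxW [257.5 105.8] ang -17.9
blue px [129 243  86  67] n 2304 z95 10.2 zmed 7.0 c [ 520.1 -292.6] LxW [231.3 173.6] ang -6.6
orange px [307 207  37  21] n 229 z95 31.9 zmed 28.8 c [553.3 116.5] LxW [107.   23.9] ang 15.1
orange px [294 219  38  22] n 289 z95 31.9 zmed 28.8 c [571.1  59.1] LxW [108.3  23.2] ang 14.6
orange px [165 252  26  31] n 283 z95 26.3 zmed 23.1 c [ 474.4 -273. ] LxW [109.2  19.7] ang -0.6
orange px [209 294  32  21] n 283 z95 48.8 zmed 45.7 c [ 646.9 -245.2] LxW [55.6 48.9] ang 5.0
yellow px [209 295  32  26] n 424 z95 48.6 zmed 45.7 c [ 647.2 -245.8] LxW [55.1 47.7] ang 5.0
red px [137 264  25  32] n 293 z95 26.4 zmed 23.0 c [ 467.7 -344.1] LxW [108.5  19.3] ang -2.2
dark px [220 231  25  30] n 265 z95 26.0 zmed 22.9 c [ 488.5 -130.5] LxW [102.5  20.4] ang -5.9
dark px [198 243  34  61] n 706 z95 121.8 zmed 120.4 c [ 646.5 -246.3] LxW [31.4 25.7] ang 7.5
dark px [197 302  53  32] n 630 z95 14.2 zmed 11.0 c [ 645.  -251.9] LxW [87.7 86.8] ang 22.3
dark px [318 302  17   7] n 76 z95 19.
[... 2314 characters left out ...]
4.3  5.5] ang -14.3
dark px [288 312  75  52] n 1381 z95 12.0 zmed 10.7 c [ 640.7 -245.8] LxW [87.5 86.4] ang -69.5
dark px [333 358  13  12] n 82 z95 65.9 zmed 62.3 c [ 651.7 -228.9] LxW [9.1 2.6] ang -0.8
(381, 194) [0.5586 0.3111 0.0075]
(320, 227) [0.5659 0.0886 0.0137]
(360, 168) [0.4296 0.3513 0.0021]
(437, 214) [0.7118 0.3638 0.0138]
(330, 275) [0.7094 0.0017 0.0162]
(260, 214) [ 0.4279 -0.0035  0.0102]
(345, 182) [0.4565 0.2693 0.0057]
(407, 193) [0.6477 0.3083 0.0705]
(222, 275) [ 0.6423 -0.2406  0.1183]
(223, 320) [ 0.6715 -0.2664  0.0177]
(407, 215) [0.6922 0.2666 0.0486]
(255, 330) [ 0.746  -0.2324  0.0354]
(294, 308) [ 0.7475 -0.1321  0.0337]
(327, 292) [ 0.7543 -0.0453  0.0313]
```

View pics/wrist0.png

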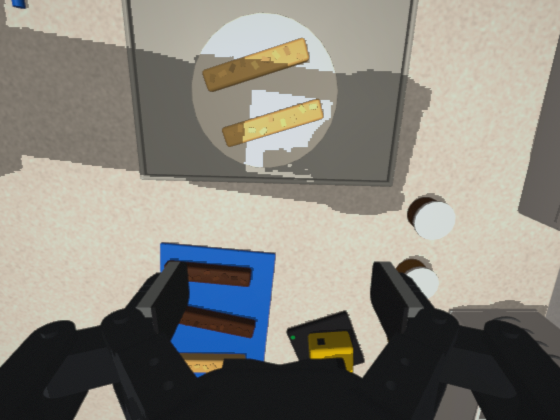

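Wrist view: plate pair at (255,65) and (272,122), cocoa bars at (210,274) and (217,320), reader partly hidden at (330,345). The wrist heights (28.7 and 22.7 mm) match the text, while the fixed cameras disagree by about 8 mm in xy. I'll take closer wrist looks over the board, plate, label and reader.

```bash
cat >> h.py <<'E'
def seg(c,box,zlo,zhi,name,minpx=150):
    P=cloud(c); x0,x1,y0,y1=box
    with np.errstate(invalid="ignore"):
        m=(P[...,2]>zlo)&(P[...,2]<zhi)&(P[...,0]>x0)&(P[...,0]<x1)&(P[...,1]>y0)&(P[...,1]<y1)
    n,l,s,_=cv2.connectedComponentsWithStats(cv2.morphologyEx(m.astype(np.uint8),cv2.MORPH_OPEN,np.ones((3,3))))
    out=[]
    for i in range(1,n):
        if s[i,4]<minpx: continue
        q=P[l==i]; z=np.median(q[:,2]); (cc,d,a)=cv2.minAreaRect((q[:,:2]*1000).astype(np.float32))
        if d[0]<d[1]: a+=90
        a=(a+90)%180-90; w,V=np.linalg.eigh(np.cov(q[:,:2].T)); v=V[:,1]; pa=np.degrees(np.arctan(v[1]/v[0]))
        mu=q[:,:2].mean(0)*1000; bgr=c["frame"][l==i].mean(0).round()
        print(name,"z %.1f"%(z*1000),"rect",np.round(cc,1),np.round(sorted(d)[::-1],1),"%.1f"%a,"mean",mu.round(1),"pca %.1f"%pa,"bgr",bgr,"px",s[i,:4])
        out.append((mu/1000,np.radians(pa),z,bgr))
    return out
D=[np.pi,0,0]
def down(yaw): return [np.pi,0,yaw]
E
python3 - <<'E'
from h import *
r.move_pose([.38,-.2,.25],down(0)); c=cam("wrist"); cv2.imwrite("pics/w1.png",c["frame"])
seg(c,(.38,.6,-.42,-.08),.014,.03,"board")
r.move_pose([.50,-.22,.27],down(0)); c=cam("wrist"); cv2.imwrite("pics/w2.png",c["frame"])
seg(c,(.38,.6,-.42,-.08),.014,.03,"board"); seg(c,(.58,.72,-.35,-.15),.036,.055,"head"); seg(c,(.58,.72,-.35,-.15),.1,.14,"grip"); seg(c,(.55,.72,-.35,-.15),.006,.016,"pad")
r.move_pose([.43,.15,.27],down(0)); c=cam("wrist"); cv2.imwrite("pics/w3.png",c["frame"])
seg(c,(.45,.66,0,.2),.021,.035,"base"); seg(c,(.4,.75,.2,.4),.06,.1,"cup")
H=cv2.cvtColor(c["frame"],cv2.COLOR_BGR2GRAY); P=cloud(c); seg(c,(.48,.66,0,.2),.009,.0155,"plate")
import pickle; pickle.dump(c,open("w3.pkl","wb"))
print(r.get_obs()["t"])
E
```

```text
board z 22.7 rect [ 486.5 -199.8] [110.  22.] -13.9 mean [ 488.6 -200.3] pca -13.9 bgr [33. 39. 55.] px [259  19  45 114]
board z 22.6 rect [ 482.4 -127.1] [110.1  22.6] -6.1 mean [ 484.8 -128.2] pca -6.1 bgr [25. 30. 45.] px [199  23  26 114]
board z 22.6 rect [ 470.  -270.4] [109.2  22.4] -1.3 mean [ 472.5 -269.5] pca -1.3 bgr [ 99. 165. 189.] px [332  38  30 110]
board z 22.6 rect [ 463.5 -341.6] [109.9  22.3] -1.9 mean [ 465.9 -340.2] pca -1.7 bgr [ 51.  41. 166.] px [395  45  37 109]
board z 22.8 rect [ 486.4 -199.8] [110.1  22. ] -13.8 mean [ 489.4 -200.5] pca -13.8 bgr [34. 40. 58.] px [247 140  36  88]
board z 22.7 rect [ 482.8 -127.1] [109.4  22.4] -6.1 mean [ 485.8 -128.4] pca -6.0 bgr [33. 42. 65.] px [195 143  22  88]
board z 22.8 rect [ 470.8 -270.4] [109.   22.2] -1.3 mean [ 473.8 -269.8] pca -1.4 bgr [108. 177. 200.] px [310 154  24  86]
board z 22.7 rect [ 463.9 -342. ] [109.1  22.7] -1.8 mean [ 467.  -340.7] pca -1.7 bgr [ 59.  49. 181.] px [365 160  29  85]
head z 45.5 rect [ 643.3 -243.9] [55.9 50.3] 4.2 mean [ 633.8 -238.2] pca 48.2 bgr [ 10. 128. 153.] px [279   8  52  63]
grip z 120.4 rect [ 641.7 -243.4] [28.1 27.8] -87.6 mean [ 640.7 -243. ] pca 42.3 bgr [39. 39. 40.] px [293   0  38  45]
pad z 10.7 rect [ 641.  -248.7] [90.1 89.8] -69.2 mean [ 630.5 -249.3] pca 86.1 bgr [41. 42. 43.] px [255   0 102 102]
base z 28.6 rect [564.9  60.7] [105.9  22.7] 16.5 mean [564.8  62. ] pca 17.0 bgr [ 87. 150. 174.] px [341   0  42 104]
base z 28.7 rect [549.8 118.7] [109.9  22.3] 16.6 mean [552.  119.8] pca 16.5 bgr [ 60.  98. 122.] px [285   8  45 111]
plate z 12.8 rect [548.2  89.6] [158.7 135.1] 89.8 mean [553.4  91. ] pca -88.0 bgr [167. 171. 168.] px [262   0 144 132]
3.35
```

View pics/w3.png

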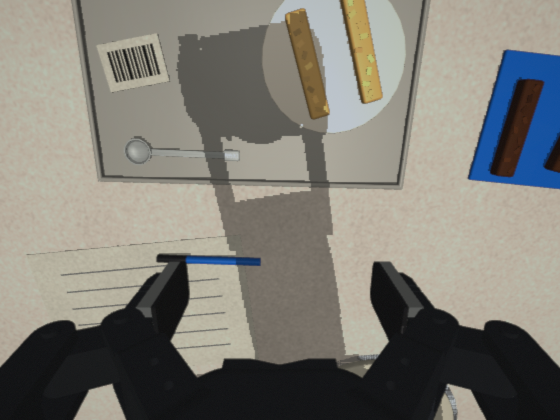

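View pics/w2.png

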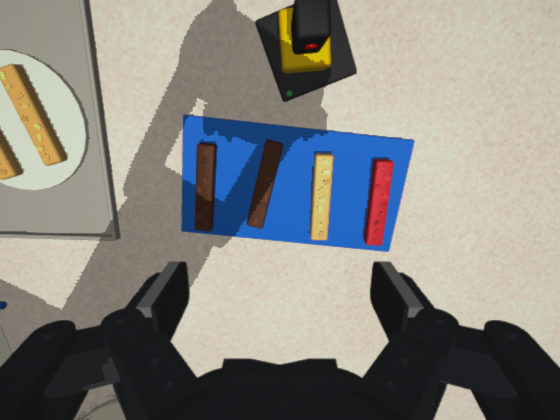

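w3: label corners about (97,45), (158,33), (170,80), (107,92), so centre (133,62). The spoon sits at (180,153) and the pair at (307,64) and (362,50). w2: bars lie clear of each other on the board, reader grip top at (311,25). The board bar rectangles come out at 110x22 mm and are consistent from two wrist positions. Now the first cocoa bar.

```bash
cat >> h.py <<'E'
def pick(x,y,a,zg=.030):
    r.set_gripper(.5); r.move_pose([x,y,.10],down(a)); r.move_straight([x,y,zg],vel=.12)
    r.set_gripper(0,40); g=r.get_obs()["finger_gap"]; r.move_straight([x,y,.12],vel=.15)
    print("gap",g,"after lift",r.get_obs()["finger_gap"],"t",r.get_obs()["t"])
def place(x,y,a,zr):
    """zr: expected tcp z at contact"""
    r.move_pose([x,y,zr+.06],down(a)); r.move_straight([x,y,zr+.006],vel=.1)
    hit=r.move_straight([x,y,zr-.003],vel=.015,threshold=4); o=r.get_obs(); print("hit",hit,o["tcp_pos"],o["contact_force"])
    r.hold(.15); r.set_gripper(.42); r.hold(.1); r.move_straight([x,y,zr+.08],vel=.12); print("q",r.get_obs()["joint_pos"].round(2),"t",r.get_obs()["t"])
PC=np.array([.5583,.0901]); PA=np.radians(16.6); ex=np.array([np.cos(PA),np.sin(PA)])
E
python3 - <<'E'
from h import *
pick(.4864,-.1998,np.radians(-13.9))
place(*(PC+.03*ex),PA+np.pi/2,.052)
r.move_pose([.575,.0,.25],down(np.pi/2)); c=cam("wrist"); cv2.imwrite("pics/w4.png",c["frame"])
seg(c,(.45,.68,0,.2),.038,.055,"cocoa"); seg(c,(.45,.68,0,.2),.021,.035,"base",60); seg(c,(.38,.6,-.42,-.08),.014,.03,"board")
E
```

```text
gap 0.24378149175398145 after lift 0.24411152093884056 t 7.1
hit True [0.58728163 0.09867624 0.05301308] [-1.81849299 -0.8128288   7.91482395]
q [ 0.04  0.26  1.56 -0.    1.33 -0.25] t 11.0
cocoa z 44.7 rect [588.   98.3] [109.8  22.1] -73.4 mean [587.  100.7] pca -73.4 bgr [45. 58. 84.] px [267  22  50 120]
base z 28.6 rect [596.8 132.6] [21.7 12.1] -73.1 mean [596.6 132.2] pca -75.4 bgr [102. 171. 200.] px [294  37  15  26]
base z 28.7 rect [533.  113.8] [74.6 22.2] 16.4 mean [533.9 113.6] pca 16.5 bgr [ 71. 121. 149.] px [202  48  75  43]
base z 28.7 rect [613.8  75.3] [21.7 12.3] -72.8 mean [613.5  75.5] pca -73.5 bgr [111. 179. 202.] px [309  98  15  23]
base z 28.7 rect [550.   56.3] [74.8 22. ] 16.4 mean [550.7  56.8] pca 16.5 bgr [104. 172. 193.] px [221 108  71  39]
board z 22.6 rect [ 457.3 -122.9] [57.3 22.4] -5.2 mean [ 456.3 -120.8] pca -3.3 bgr [32. 43. 69.] px [163 263  47  21]
```

The first cocoa bar landed within 1 mm of target and the pair did not move. Second cocoa bar next.

```bash
python3 - <<'E'
from h import *
pick(.4826,-.1271,np.radians(-6.1))
place(*(PC-.03*ex),PA+np.pi/2,.052)
r.move_pose([.575,.0,.25],down(np.pi/2)); c=cam("wrist"); cv2.imwrite("pics/w5.png",c["frame"])
seg(c,(.45,.68,0,.2),.038,.055,"cocoa"); seg(c,(.45,.68,0,.2),.021,.035,"base",60)
E
```

```text
gap 0.24801853421529865 after lift 0.24190157432761586 t 15.0667
hit True [0.5297868  0.08156383 0.05298913] [-1.77089885 -0.158369    9.74096453]
q [ 0.01  0.14  1.7   0.    1.3  -0.28] t 18.9833
cocoa z 44.7 rect [587.9  98.5] [110.   22.1] -73.4 mean [587.  100.9] pca -73.5 bgr [45. 59. 85.] px [267  22  50 120]
cocoa z 44.7 rect [530.4  81.3] [109.9  22.2] -73.3 mean [530.3  83.7] pca -73.3 bgr [37. 49. 72.] px [207  43  55 115]
base z 28.6 rect [596.7 132.6] [22.  12.3] -73.2 mean [596.7 132.2] pca -73.8 bgr [104. 172. 201.] px [294  37  16  26]
base z 28.8 rect [550.3 119. ] [38.4 22.2] 16.3 mean [550.6 118.5] pca 16.5 bgr [ 78. 133. 162.] px [234  48  43  33]
base z 28.7 rect [503.4 105. ] [22.  12.5] -74.0 mean [503.6 104.8] pca -75.8 bgr [ 62. 106. 134.] px [202  67  16  24]
base z 28.5 rect [613.8  75.3] [21.7 12.1] -73.0 mean [613.7  75.4] pca -74.8 bgr [113. 183. 205.] px [310  98  14  23]
base z 28.8 rect [567.5  61.5] [38.3 22. ] 16.3 mean [567.5  61.7] pca 16.5 bgr [117. 192. 211.] px [253 108  40  30]
base z 28.7 rect [520.3  47.5] [21.7 12.6] -73.5 mean [520.5  48. ] pca -71.8 bgr [ 64. 110. 138.] px [221 126  16  21]
```

```bash
python3 - <<'E'
from h import *
import pickle
pick(.4704,-.2704,np.radians(-1.3))
place(*PC,PA,.068)
r.move_pose([.46,.25,.27],down(0)); c=cam("wrist"); 
seg(c,(.45,.68,0,.2),.052,.07,"top"); seg(c,(.45,.68,0,.2),.038,.048,"cocoa"); seg(c,(.45,.68,0,.2),.021,.035,"base",60); seg(c,(.6,.8,.2,.4),.07,.1,"cup",80)
def label(c,name):
    g=c["frame"].min(2); P=cloud(c); w=(g>110)&(np.hypot(P[...,0]-.56,P[...,1]-.31)<.06)&(P[...,2]<.02)
    m=cv2.morphologyEx(w.astype(np.uint8),cv2.MORPH_CLOSE,np.ones((9,9)))
    n,l,s,_=cv2.connectedComponentsWithStats(m); i=1+s[1:,4].argmax(); q=P[l==i]; q=q[np.isfinite(q[:,0])]
    print(name,cv2.minAreaRect((q[:,:2]*1000).astype(np.float32)),"z",np.median(q[:,2]),s[i])
label(c,"label"); label(pickle.load(open("w3.pkl","rb")),"label w3"); print(on_plane(pickle.load(open("w3.pkl","rb")),133,62,.006))
cv2.imwrite("pics/w6.png",c["frame"])
r.move_pose([.50,-.24,.36],down(0)); c=cam("wrist"); cv2.imwrite("pics/w7.png",c["frame"])
seg(c,(.58,.72,-.35,-.15),.036,.055,"head"); seg(c,(.58,.72,-.35,-.15),.1,.14,"grip"); seg(c,(.55,.72,-.35,-.15),.006,.016,"pad")
print(r.get_obs()["t"])
E
```

```text
gap 0.24445668463875259 after lift 0.24256043884780312 t 22.9667
hit True [0.55852439 0.09011859 0.06903688] [-2.01728264 -0.19407459  8.51908354]
q [ 0.02  0.19  1.61 -0.    1.34  1.3 ] t 26.8333
top z 60.6 rect [558.  91.] [109.5  22.8] 16.8 mean [560.1  93.1] pca 16.6 bgr [ 82. 148. 182.] px [419  24  39 118]
cocoa z 44.7 rect [597.9  64.4] [37.8 21.9] -73.7 mean [597.9  64.3] pca -73.8 bgr [31. 45. 70.] px [446  28  39  32]
cocoa z 44.6 rect [578.6 129.2] [46.2 22. ] -73.4 mean [578.5 129.9] pca -73.2 bgr [35. 50. 75.] px [374  47  48  35]
cocoa z 44.7 rect [540.5  47. ] [37.9 22.4] -73.7 mean [541.2  47.2] pca -73.0 bgr [31. 45. 71.] px [454  89  37  30]
cocoa z 44.6 rect [521.  112.3] [45.3 22.4] -73.9 mean [521.6 113. ] pca -73.1 bgr [34. 48. 73.] px [385 107  45  31]
base z 28.8 rect [614.4  72.3] [15.1 12.4] -72.9 mean [614.1  72.4] pca -76.1 bgr [ 85. 151. 183.] px [445  22  15  15]
base z 28.4 rect [596.2 133. ] [21.5 12.5] -73.3 mean [595.8 133.9] pca -72.4 bgr [ 85. 147. 178.] px [379  40  23  18]
base z 28.9 rect [568.1  58.7] [37.9 15.5] 16.0 mean [568.1  58.8] pca 16.
[... 413 characters left out ...]
.9321899414062, 310.8653259277344), (45.08136749267578, 62.23157501220703), 1.9339057207107544) z 0.006741879936202122 [198  64  57  43 429]
label w3 ((561.205810546875, 314.9399108886719), (111.82174682617188, 120.74311828613281), 81.81232452392578) z 0.005376289994323991 [  79    0  106  115 9357]
[0.55644282 0.3149146  0.006     ]
head z 45.4 rect [ 643.4 -243.8] [56.  50.4] 4.2 mean [ 635.9 -242.4] pca 68.1 bgr [ 10. 111. 135.] px [263  28  42  51]
grip z 120.3 rect [ 643.4 -243.8] [30.  27.9] 4.9 mean [ 642.1 -243.9] pca -4.0 bgr [35. 38. 39.] px [271  25  28  35]
pad z 10.7 rect [ 641.1 -248.7] [90.1 90. ] 20.9 mean [ 636.  -252.4] pca -68.9 bgr [41. 43. 43.] px [246  13  81  90]
29.65
```

View pics/w6.png

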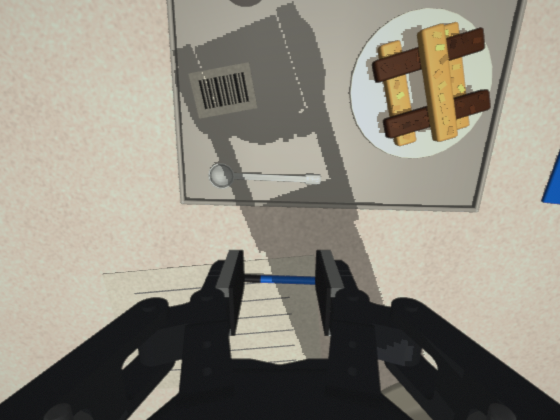

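View pics/w7.png

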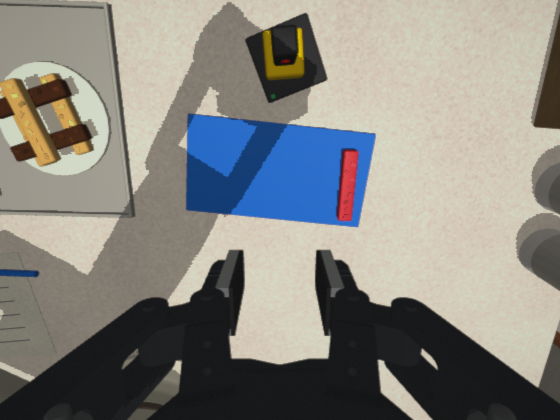

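w6: the tower stands as required, with the top bar across both cocoa bars. Label corners are about (190,72), (250,63), (257,107), (197,117), so centre (223.5,90). w7: the reader stands on its pad at (285,50), clear all round. Now the reader.

```bash
python3 - <<'E'
from h import *
a=np.radians(4.5); x,y=.6434,-.2438
r.set_gripper(.8); r.move_pose([x,y,.19],down(a)); r.move_straight([x,y,.095],vel=.12)
r.set_gripper(0,70); print("gap",r.get_obs()["finger_gap"]); r.move_straight([x,y,.20],vel=.12)
print("gap",r.get_obs()["finger_gap"],r.get_obs()["t"])
L=[.5565,.3135]
r.move_pose([*L,.20],down(a)); r.move_straight([*L,.160],vel=.08); r.hold(1.3)
o=r.get_obs(); print(o["tcp_pos"],o["finger_gap"],o["t"])
for n in ["side","wrist"]:
    c=cam(n); cv2.imwrite(f"pics/{n}8.png",c["frame"])
    if n=="side": seg(c,(.48,.64,.24,.39),.095,.125,"head side",20)
# label centre check from w6 pose (tcp .46,.25,.27 yaw 0)
T=np.eye(4); T[:3,:3]=R.from_euler("xyz",[np.pi,0,0]).as_matrix(); T[:3,3]=[.46,.25,.27]; c["T"]=T@c["mount"]; print("label w6",on_plane(c,223.5,90,.006))
a=cv2.imread("pics/side8.png")[180:380,80:280]; b=cv2.imread("pics/wrist8.png")
cv2.imwrite("pics/c8.png",np.hstack([cv2.resize(a,(400,400)),cv2.resize(b,(400,400))]))
E
```

```text
gap 0.3220484227730652
gap 0.32149919124075943 33.3667
[0.5565073  0.31349642 0.15999267] 0.31946235275995927 37.35
head side z 107.0 rect [552.5 314.8] [56.4 50.7] 3.4 mean [544.7 324.5] pca 37.5 bgr [ 36.  90. 113.] px [169 273  37  23]
label w6 [0.55621417 0.31509899 0.006     ]
```

View pics/c8.png

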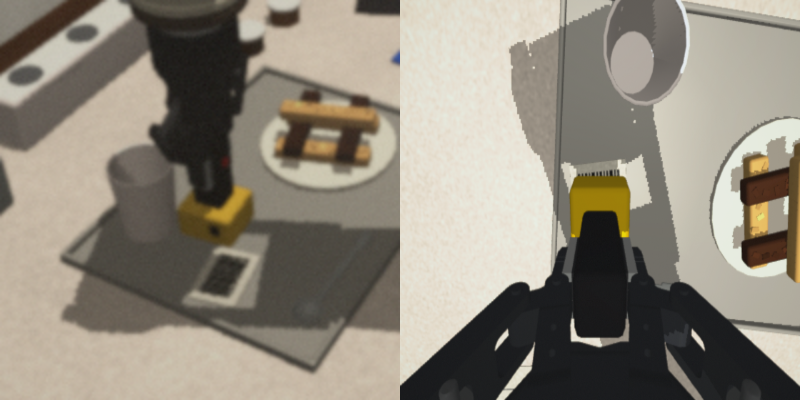

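The reader is held upright over the label. Two views agree on the label centre at (0.556, 0.315), within 2 mm of where the reader points, and it is clear of the cup. Putting it back.

```bash
python3 - <<'E'
from h import *
a=np.radians(4.5); x,y=.6411,-.2487
r.move_straight([.5565,.3135,.20],vel=.1)
r.move_pose([x,y,.17],down(a)); r.move_straight([x,y,.102],vel=.1)
print(r.move_straight([x,y,.091],vel=.015,threshold=4), r.get_obs()["tcp_pos"],r.get_obs()["contact_force"])
r.hold(.2); r.set_gripper(.7); r.hold(.2); r.move_straight([x,y,.20],vel=.12)
r.move_pose([.50,-.24,.36],down(0)); c=cam("wrist"); cv2.imwrite("pics/w9.png",c["frame"])
for k,b in dict(head=(.036,.055),grip=(.1,.14),pad=(.006,.016)).items(): seg(c,(.55,.72,-.35,-.15),*b,k)
r.move_pose([.46,.2,.27],down(0)); c=cam("wrist")
seg(c,(.45,.68,0,.2),.052,.07,"top"); seg(c,(.45,.68,0,.2),.038,.048,"cocoa"); print(r.get_obs()["t"])
E
```

```text
True [ 0.64124935 -0.24886491  0.09560857] [-0.67494994  0.08367448  5.91954175]
head z 45.4 rect [ 640.6 -248.7] [55.3 50.5] 3.7 mean [ 633.4 -246.6] pca 61.4 bgr [ 10. 106. 130.] px [266  30  42  50]
grip z 120.2 rect [ 641.2 -248.7] [30.2 27.9] 4.6 mean [ 640.  -248.6] pca 2.7 bgr [33. 37. 38.] px [275  27  28  35]
pad z 10.6 rect [ 641.1 -248.7] [90.1 90. ] 20.8 mean [ 638.6 -248. ] pca -88.7 bgr [39. 41. 41.] px [245  12  82  91]
top z 60.7 rect [557.9  90.5] [109.8  22.9] 16.6 mean [560.4  92.6] pca 16.6 bgr [ 90. 159. 189.] px [367  24  42 118]
cocoa z 44.7 rect [597.6  65.3] [39.3 22. ] -73.3 mean [597.5  65.4] pca -73.6 bgr [35. 50. 75.] px [393  28  41  34]
cocoa z 44.6 rect [578.5 129.4] [45.3 22. ] -73.5 mean [578.2 130. ] pca -73.3 bgr [42. 56. 81.] px [325  48  47  35]
cocoa z 44.7 rect [540.3  47.9] [39.7 22.2] -73.3 mean [540.7  48.2] pca -73.8 bgr [36. 51. 77.] px [404  90  39  30]
cocoa z 44.7 rect [520.9 112.6] [44.4 22.2] -73.7 mean [521.4 113. ] pca -73.5 bgr [43. 57. 83.] px [338 108  45  31]
45.8417
```

View pics/w9.png

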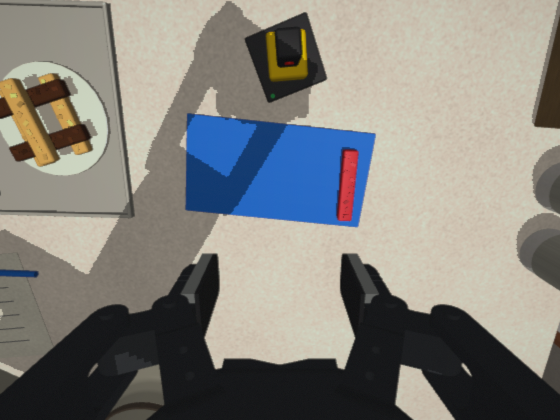

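The reader stands centred on the pad at (288,52), the fruit bar at (347,185) has not moved, and the tower stands.

```bash
python3 -c "
from plant import r
r.job_done()"
```

```text
the job is handed in; nothing more can be done
```

The tower is built, the label reading is done and the reader is back on its pad. I handed the job in at about 46 s of the 72 s allowed, and no verdict is reported.

- **Tower:** The two cocoa bars lie crosswise on the pale pair, 60 mm apart. The spare pale bar lies across their middle. The last wrist-camera check put each bar within about 1 mm of target and the top bar within 0.2° of its angle. All three bars were set down by force contact at 8–10 N, and the pale pair did not shift measurably.
- **Reader over the label:** It was held upright for 1.3 s, about 7 cm above the label. The gripper was within about 2 mm of the label centre, which two wrist views agreed on.
- **Reader on its pad:** It now stands within about 0.5 mm of the pad centre and is released.
- **Bystanders:** The red fruit bar showed no movement in the last picture. I did not re-measure the cup, spoon, pen or pots individually at the end, but the arm made no contact near them.

**Disagreement:** The fixed scene and side cameras differed from each other by about 8 mm in xy, so I used the wrist camera for positions. Its heights read about 0.7 mm above the text values.

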